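# Press a vial carrier down and slide it home under the drag springs

### The arm

A 7-joint arm with a two-finger parallel gripper is mounted at the origin on the work surface. World frame = base frame: x ahead of the robot, y to its left, z up, the work surface at z = 0. Lengths are in m, angles in rad, forces in N, time in s.
With the tool pointing down it reaches from about 0.4 to 0.85 m from the base axis. Payload 10.4 kg.
Tool frame: the origin (TCP) lies at the very end of the fingers, on their centre line; the grasp point (between the pads) lies 19 mm behind it; z points along the fingers, y is the direction in which the jaws open and shut (so a half turn about z gives the same grasp; the last joint's range is limited). The gripper opens to 87 mm and grips with 3 to 60 N. Pads are 19 mm wide; open, the fingers measure 117 mm over their backs; the gripper's body (75 mm by 190 mm) begins 51 mm behind the grasp point.
Start: joints at [1.297, 0.332, -0.065, 1.46, 0.022, 1.35, -0.088], TCP at [0.155, -0.605, 0.223] pointing down, gripper open.
Joint ranges: [-2.6, 2.6], [-0.5, 2.12], [-1.47, 1.34], [0.16, 2.42], [-1.27, 4.41], [0.06, 2.06], [-2.6, 2.6]. Speed limits (rad/s): [2.22, 2.22, 2.79, 2.79, 3.14, 3.14, 3.14].

### API

Orientations are given as a unit quaternion [x, y, z, w].
In Python, from bench import read_state, camera, close_job gives the robot as it stands.
- The arm moves only by the shell command python3 -m inch 'ROWS' [OPENING] [FORCE]. ROWS is JSON, a list of rows, each a list of 6 numbers: the shift along the tool's x, y, z as a fraction of full scale, then the turn, a rotation vector about the tool's x, y, z as a fraction of full scale. In form: [[tx, ty, tz, ax, ay, az], ...]. A call has 1 to 5 rows; each row shifts and turns the commanded pose from where the row before left it, along the tool's axes as they then stand; what a row does not reach is not made up. Full scale, the value 1, is 0.04 m for a shift and 120 degrees for a turn. A row lasts 1/8 s, in which the tool goes at most 62.5 mm and 10.7 degrees, less where a joint would pass 70% of its speed; a pose out of reach is approached as far as the arm can. A call with a number of a shift or a turn outside -1 to 1 is refused whole. A call with a gripper value outside its range is refused whole. OPENING is the opening, from -1 (shut) to 1 (fully open), so that 0 is half open, set as the call begins (- or left out, the last holds). The fingers move at their own pace and stop on an object; FORCE is the grip in N (left out, the last holds). Time passes only in rows, so rows that do not move let the fingers close. It gives the time, the measured TCP pose, the force and the opening at its end, in the units of the state.
- read_state(): the state, without advancing time (a new reading comes with each control period).
- camera(name): name is "scene" or "top" or "wrist"; returns a dict with "img" (400x640x3 uint8, red, green, blue), "depth" (400x640 float32, m along the optical axis (not along the pixel's ray), 0 where there is no reading), "fx", "fy", "cx", "cy" (pixels), "position" and "orientation" of the camera in the world; the wrist camera has in their place "tool_from_camera" (4x4, takes a point from camera to tool coordinates, whose origin is the TCP and whose axes are the flange's). Camera axes: x right, y down, z forward; pixel columns grow to the right and rows downward; lengths in m; the calibration is good to about 2 mm. A picture is of the moment at which its call begins: read the wrist's pose just before it.
- close_job(): hands the job in, once; it reports no verdict.
The state is a dict: "time": time; "joint_positions": joint angles; "joint_vel": joint speeds; "joint_torque": joint torques, N m; "ee_pos": TCP position; "eef_rot": TCP orientation; "ft_force": force on the tool from outside, world axes, zero at the start; "torque": the same for the moment, N m; "width": finger opening in m.
Only numpy, scipy, OpenCV 4.12 (cv2) and the standard library are available. Lean on these libraries where they do the work, as an engineer would, in place of code of your own. Each camera call takes 0.05 s, during which the arm holds its last target.

### The job

Load the vial carrier into the docking lane: with the fingertips press it down hard on its pad, against the sprung plate beneath it, and, keeping it pressed flat, slide it under the blue lips and the two brass drag springs until it is fully home against the end stop. Do not lift the carrier out of the lane or tip it; then let go and leave it there under the springs. Leave the stamp, dish, jar and tube rack where they are.

Things in the scene. Friction and masses are not known exactly. Their poses are not given: they have to be found in the camera images.
- lane: Fixed white docking lane, outside 124 mm wide, lane x -150 to +180 mm. Origin: on the counter under its middle; +x = direction the carrier slides in, z up. Floor 18 mm above the counter, 104 mm wide between grey side walls (tops at 38.5 mm). Black end stop face at x = +120 mm, 36 mm high; behind it (x +135 to +180 mm) a white reader housing 52 mm high.
- lip_left (a point): Inner front edge, at its underside, of the left (lane +y) rigid blue hold-down lip: lane x = +16 mm, y = +34 mm, 30.5 mm above the counter. The lip reaches on to x = +41 mm, out to the side wall, top at 38.5 mm. The carrier's raised side edges hit it if pushed without pressing down; pressed flat they pass under with 2.5 mm to spare.
- lip_right (a point): The same for the right lip (lane y = -34 mm). Between the lips a 68 mm wide slot is open above for fingers and vials.
- home (a point): Point on the lane floor (18 mm above the counter), axes as the lane, lane x = +55 mm: the carrier's origin lies here when its nose touches the end stop.
- carrier: Loose grey vial carrier, 0.2 to 0.4 kg: base plate 130 mm (x) x 100 mm (y) x 10 mm thick; origin at the centre of its underside, +x to its nose (heading as the lane). At the start it rests raised on the sprung plate, origin 26 mm above the counter, nose 8 to 24 mm short of the lips. White block on the plate, 54 mm wide, x -15 to +60 mm, with 8 fixed red-capped vials up to 46 mm above the underside.
- press_pad (a point): Centre of the black rubber press pad on the upper face of the carrier's plate (10 mm above its underside, carrier x = -41 mm). Clear flat area 50 mm long (x -65 to -15 mm), 100 mm wide. Fingertips standing on it can push forwards against the upright back face of the white block (18 mm high, at carrier x = -15 mm).
- lift (a joint): Travel of the yellow sprung plate in the lane floor, under the carrier (80 mm long, lane x -120 to -40 mm): 0 = raised, 0.008 m = carrier pressed flat on the floor. It pushes up with about 7 N raised and 10 N when down; to keep the carrier flat all the way press with 12 to 20 N. It rises again once the carrier has passed over it (some 90 mm along). Sliding takes 4 to 14 N of forward push.
- leaf_left (a joint): Angle of the left (lane +y) brass drag leaf spring: 0 = free, about 0.09 rad when it rides on the carrier's side edge. Hinged at lane x = +40 mm, 37 mm above the counter, 48 mm long, sloping down along +x to its tip; its tip presses with about 2 to 3 N.
- leaf_right (a joint): The same for the right (lane -y) brass drag leaf spring.
- leaf_left_tip (a point): Tip (under edge) of the left leaf spring: 12 mm wide, 23 mm above the counter when free, 41.5 mm left of the lane's centre line.
- leaf_right_tip (a point): Tip of the right leaf spring, 41.5 mm right of the lane's centre line.
- stamp: Bystander: loose black and grey hand stamp, 40 x 60 x 70 mm high, origin under its centre.
- clip_dish: Bystander: loose glass dish of paper clips, 84 mm across, 20 mm high, origin under its centre.
- jar: Bystander: loose specimen jar with red cap, 54 mm across, 65 mm high, origin under its centre.
- tube_rack: Bystander: loose white rack with red-capped tubes, 60 x 150 x 84 mm high, origin under its centre.

How it is judged:
By the outcome, as a careful person would: the job done as asked, in the order asked, and still so for the second after the job is handed in, with the robot touching nothing.
It also fails if it takes over 42 s, if anything falls off the work surface, if the arm or the gripper's body presses on something with over 40 N, if the wrist force passes 120 N, or if a joint passes its speed limit or range.

## Working session

There is one attempt and no reset: what is moved stays moved. The work goes in short steps, Python scripts to look and compute and a shell command to move; the robot and the scene stay as the last step left them, time stands still between calls to the robot, and variables do not carry over. Pictures are saved under pics/ and viewed, and the job is handed in when it is done.

```bash
ls; mkdir -p pics; python3 - <<'E'
from bench import read_state, camera
import cv2
s=read_state()
print({k:s[k] for k in ('time','ee_pos','eef_rot','ft_force','width')})
for n in ('scene','top'):
    c=camera(n); cv2.imwrite(f'pics/{n}0.png',c['img'][:,:,::-1]); print(n,c['fx'],c['cx'],c['cy'],c['position'],c['orientation'])
E
```

```text
pics
{'time': 0.0, 'ee_pos': array([ 0.15500174, -0.60507175,  0.22175507]), 'eef_rot': array([ 9.92146297e-01,  1.25080861e-01, -1.21863657e-04, -6.98526112e-04]), 'ft_force': array([-0.40752897, -0.05096538,  0.79117103]), 'width': 0.08679807949790465}
scene 516.811227454053 325.2885410390346 206.55640849365184 [ 1.15193125 -0.69069052  1.27872046] [ 0.89332464  0.32227391 -0.0984635  -0.29734752]
top 495.0122875921284 321.73180764585874 209.78089484328223 [0.40280143 0.00326576 1.27016487] [-0.70080413  0.70941215 -0.05466418  0.05118397]
```

View pics/scene0.png

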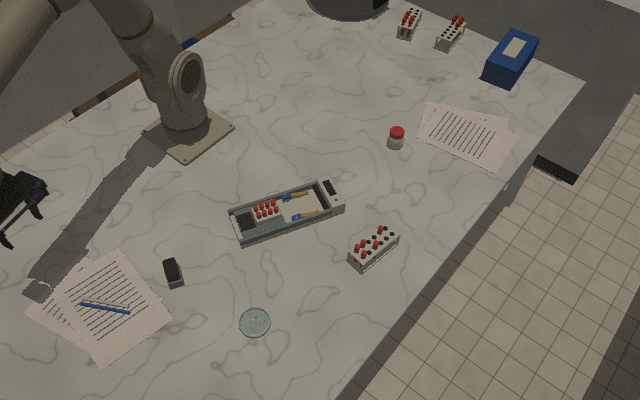

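View pics/top0.png

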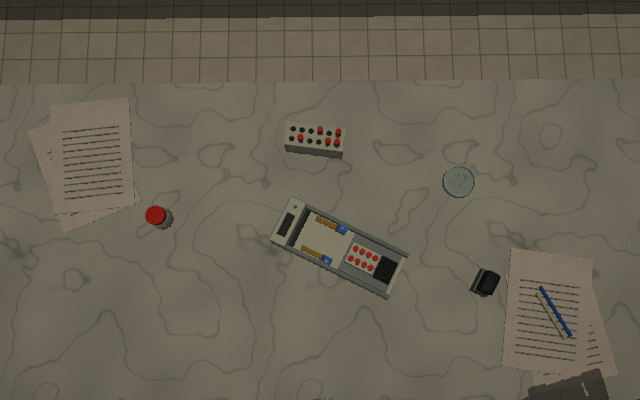

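The scene view shows the lane mid-counter with its pad near (245,220). In the top view the pad is at about (385,269) and the lips at (342,230) and (326,260). Next I measure both on the top image and cross-check with the scene camera.

```bash
cat > h.py <<'E'
import numpy as np, cv2
from scipy.spatial.transform import Rotation as R
def ray(c,u,v,z):
    d=R.from_quat(c['orientation']).as_matrix()@np.array([(u-c['cx'])/c['fx'],(v-c['cy'])/c['fy'],1.])
    p=np.array(c['position']); return p+d*(z-p[2])/d[2]
def blobs(m,amin=8):
    n,l,s,ce=cv2.connectedComponentsWithStats(m.astype(np.uint8))
    return [(tuple(ce[i].round(1)),int(s[i,4]),l==i) for i in range(1,n) if s[i,4]>=amin]
E
python3 - <<'E'
from h import *
from bench import camera
for n,(x0,x1,y0,y1) in {'top':(260,420,185,310),'scene':(220,355,165,255)}.items():
    c=camera(n); im=c['img']; hsv=cv2.cvtColor(im,cv2.COLOR_RGB2HSV)
    cv2.imwrite(f'pics/{n}_crop.png',cv2.resize(im[y0:y1,x0:x1,::-1],None,fx=4.8,fy=4.8,interpolation=cv2.INTER_CUBIC))
    roi=np.zeros(im.shape[:2],bool); roi[y0:y1,x0:x1]=1
    H,S,V=hsv[...,0],hsv[...,1],hsv[...,2]
    for nm,m,z in (('blue',(H>95)&(H<125)&(S>120)&(V>60),.0385),('brass',(H>10)&(H<25)&(S>120),.033),('red',((H<6)|(H>172))&(S>130),.072),('dark',(V<42),.036)):
        for ce,a,_ in blobs(m&roi,12):
            p=ray(c,*ce,z); print(n,nm,ce,a,p.round(4),'depth pt z', round(float(c['depth'][int(ce[1]),int(ce[0])]),3))
E
```

```text
top blue (np.float64(341.7), np.float64(229.3)) 55 [ 0.5387 -0.0533  0.0385] depth pt z 1.243
top blue (np.float64(326.5), np.float64(259.9)) 47 [ 0.4629 -0.0142  0.0385] depth pt z 1.224
top brass (np.float64(326.0), np.float64(222.3)) 104 [ 0.5575 -0.0144  0.033 ] depth pt z 1.247
top brass (np.float64(311.1), np.float64(251.8)) 100 [0.4838 0.0238 0.033 ] depth pt z 1.242
top red (np.float64(355.1), np.float64(247.9)) 22 [ 0.4894 -0.0834  0.072 ] depth pt z 1.2
top red (np.float64(361.8), np.float64(251.2)) 25 [ 0.4812 -0.0994  0.072 ] depth pt z 1.197
top red (np.float64(368.5), np.float64(254.5)) 24 [ 0.473  -0.1154  0.072 ] depth pt z 1.196
top red (np.float64(350.5), np.float64(257.7)) 26 [ 0.4659 -0.0717  0.072 ] depth pt z 1.196
top red (np.float64(375.0), np.float64(257.6)) 25 [ 0.4654 -0.1309  0.072 ] depth pt z 1.192
top red (np.float64(357.2), np.float64(260.7)) 22 [ 0.4585 -0.0877  0.072 ] depth pt z 1.193
top red (np.float64(363.8), np.float64(264.2)) 25 [ 0.4499 -0.1035  0.072 ] depth pt z 1.194
top red (np.float64(370.4), np.float64(267.4)) 28 [ 0.442  -0.1191  0.072 
[... 1114 characters left out ...]
0.4938 -0.0864  0.072 ] depth pt z 1.491
scene red (np.float64(269.6), np.float64(210.1)) 20 [ 0.4852 -0.1016  0.072 ] depth pt z 1.493
scene red (np.float64(263.6), np.float64(212.3)) 22 [ 0.4773 -0.1184  0.072 ] depth pt z 1.487
scene red (np.float64(258.1), np.float64(214.0)) 21 [ 0.4694 -0.1329  0.072 ] depth pt z 1.48
scene dark (np.float64(329.2), np.float64(188.4)) 56 [0.5488 0.0939 0.036 ] depth pt z 1.562
scene dark (np.float64(319.7), np.float64(196.8)) 98 [0.5473 0.0501 0.036 ] depth pt z 1.571
scene dark (np.float64(250.9), np.float64(223.9)) 28 [ 0.4577 -0.1553  0.036 ] depth pt z 1.506
scene dark (np.float64(243.1), np.float64(226.5)) 17 [ 0.4468 -0.1764  0.036 ] depth pt z 1.5
```

View pics/top_crop.png

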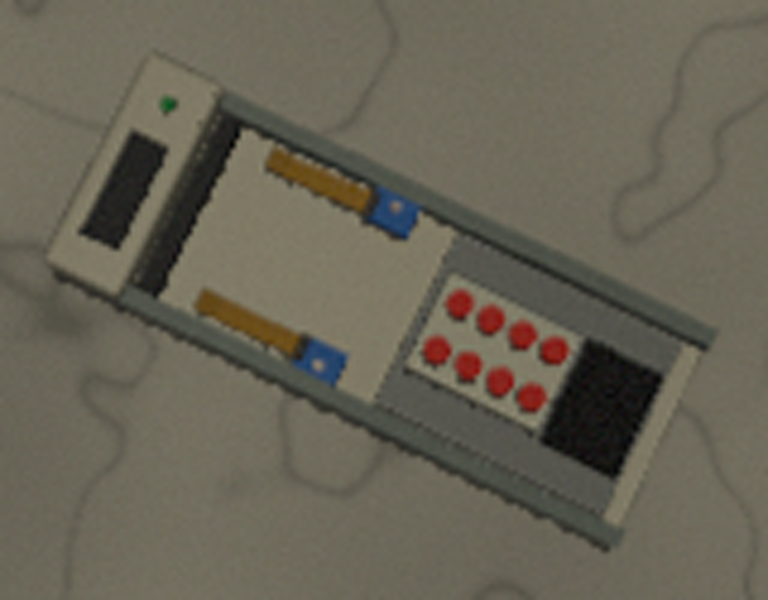

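View pics/scene_crop.png

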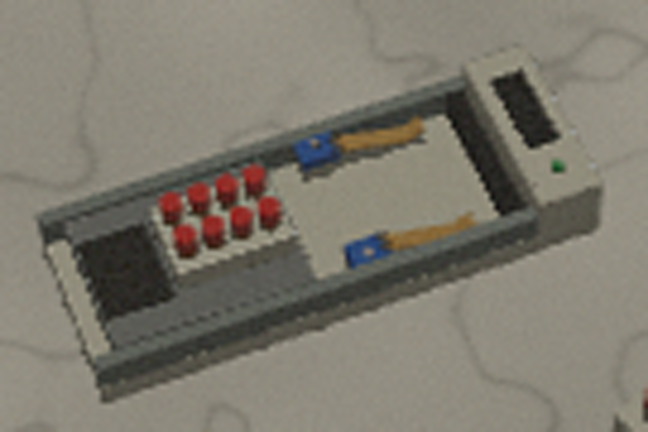

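Heading comes out at about 62.8° from the lips, springs and vial rows. The lane origin is about (0.489,-0.060), and the nose is about 21 mm short of the lips, within the stated range. I turn the tool so its x lies along the lane and part-close the fingers.

```bash
python3 -m inch '[[0,0,0,0,0,-0.081],[0,0,0,0,0,-0.081],[0,0,0,0,0,-0.081],[0,0,0,0,0,-0.08],[0,0,0,0,0,-0.08]]' -0.72 20
python3 -m inch '[[1,0.1,0,0,0,0],[1,0.1,0,0,0,0],[1,0.1,0,0,0,0],[1,0.1,0,0,0,0],[1,0.1,0,0,0,0]]'
python3 -m inch '[[1,0.1,0,0,0,0],[1,0.1,0,0,0,0],[1,0.1,0,0,0,0],[1,0.1,0,0,0,0],[0,0,0,0,0,0]]'
cat > st.py <<'E'
from h import *
from bench import read_state
s=read_state(); M=R.from_quat(s['eef_rot']).as_matrix()
a=np.radians(62.8); u=np.array([np.cos(a),np.sin(a)]); n=np.array([-u[1],u[0]])
d=np.array(s['ee_pos'])[:2]-np.array([.4893,-.060])
f=np.array(s['ft_force'])
print('t',round(s['time'],2),'lane mm',(d@u*1e3).round(1),(d@n*1e3).round(1),'z',(s['ee_pos'][2]*1e3).round(1),'yaw',np.degrees(np.arctan2(M[1,0],M[0,0])).round(2),'tilt z',M[:,2].round(4),'F lane',(f[:2]@u).round(2),(f[:2]@n).round(2),f[2].round(2),'w',round(s['width']*1e3,1))
E
python3 st.py
```

```text
time: 0.82
ee_pos: [0.1551, -0.6053, 0.2223]
eef_rot: [0.852, 0.523, 0.0, -0.0]
ft_force: [-0.4, -0.1, -0.4]
width: 0.0449
time: 1.45
ee_pos: [0.2651, -0.4356, 0.2225]
eef_rot: [0.854, 0.52, -0.0, 0.0]
ft_force: [-0.8, 0.6, 0.3]
width: 0.0129
time: 2.08
ee_pos: [0.3537, -0.2995, 0.2228]
eef_rot: [0.853, 0.523, 0.0, 0.0]
ft_force: [0.0, -0.2, 1.3]
width: 0.0121
t 2.08 lane mm -275.0 11.1 z 222.8 yaw 63.02 tilt z [ 5.e-04 -2.e-04 -1.e+00] F lane -0.17 -0.09 1.28 w 12.1
```

```bash
python3 -m inch '[[1,0.07,0.2,0,0,0],[1,0.07,0.5,0,0,0],[1,0.07,0.8,0,0,0],[1,0.07,1,0,0,0],[0.35,0,0.5,0,0,0]]'
python3 -m inch '[[0,0,0,0,0,0]]'
python3 st.py; python3 - <<'E'
from h import *
from bench import camera
for n,(x0,x1,y0,y1) in {'top':(260,420,185,310),'scene':(220,355,165,255)}.items():
    c=camera(n); cv2.imwrite(f'pics/{n}_b.png',cv2.resize(c['img'][y0:y1,x0:x1,::-1],None,fx=4.8,fy=4.8,interpolation=cv2.INTER_CUBIC))
c=camera('wrist'); cv2.imwrite('pics/wrist_b.png',c['img'][:,:,::-1]); print(c['tool_from_camera'],c['fx'],c['cx'],c['cy'])
E
```

```text
time: 2.7
ee_pos: [0.4416, -0.1508, 0.1007]
eef_rot: [0.853, 0.521, -0.0, -0.001]
ft_force: [-0.0, -1.0, -0.3]
width: 0.0119
time: 2.82
ee_pos: [0.4409, -0.152, 0.1013]
eef_rot: [0.854, 0.521, -0.001, -0.001]
ft_force: [0.6, -0.3, 0.8]
width: 0.0123
t 2.83 lane mm -104.0 1.0 z 101.3 yaw 62.8 tilt z [-0.0026  0.0015 -1.    ] F lane 0.02 -0.68 0.75 w 12.3
[[ 6.52031654e-04 -9.62315701e-01 -2.71933937e-01  7.49082389e-02]
 [ 9.99999033e-01  2.93366494e-04  1.35959434e-03 -1.99755032e-04]
 [-1.22858267e-03 -2.71934560e-01  9.62314962e-01 -1.61609513e-01]
 [ 0.00000000e+00  0.00000000e+00  0.00000000e+00  1.00000000e+00]] 319.7744130025626 323.6681835885492 203.60091014021742
```

View pics/wrist_b.png

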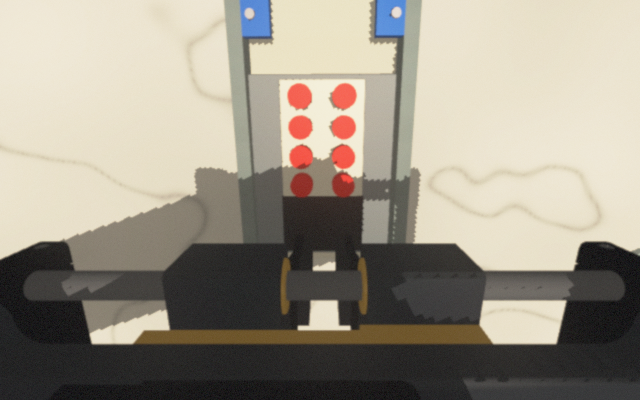

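View pics/scene_b.png

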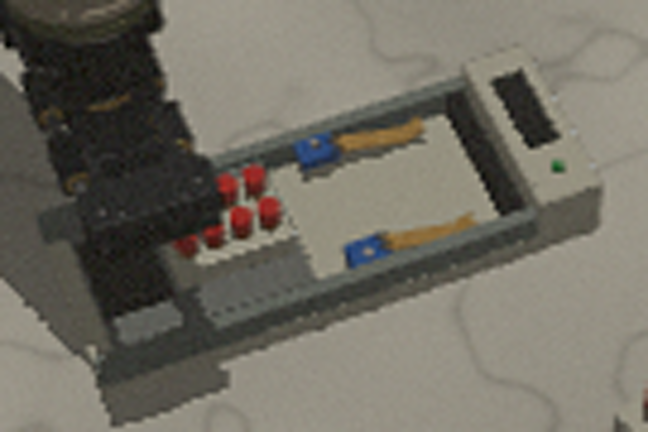

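The wrist view shows the tool centred on the carrier: block edges at columns 280 and 365, its back edge at row ~196, lips at the top corners. I turn these into tool coordinates.

```bash
python3 - <<'E'
from h import *
from bench import camera, read_state
z=read_state()['ee_pos'][2]
c=camera('wrist');T=c['tool_from_camera']
def pt(u,v,h):
    d=T[:3,:3]@np.array([(u-c['cx'])/c['fx'],(v-c['cy'])/c['fy'],1]); p=T[:3,3]; return ((p+d*((z-h)-p[2])/d[2])*1e3).round(1)
for nm,u,v,h in (('block back L',280,196,.054),('block back R',364,196,.054),('block front L',280,79,.054),('block front R',364,79,.054),('nose L',249,74,.036),('nose R',396,74,.036),('lipL front inner',271,38,.0385),('lipR front inner',376,37,.0385)): print(nm,pt(u,v,h))
E
```

```text
block back L [ 20.6 -29.7  49.5]
block back R [20.6 27.6 49.5]
block front L [ 95.2 -26.9  49.5]
block front R [95.3 25.  49.5]
nose L [100.1 -49.8  67.5]
nose R [100.2  48.4  67.5]
lipL front inner [121.4 -33.8  65. ]
lipR front inner [122.   33.6  65. ]
```

Sizes agree: block 54×75 mm, nose gap 21.5 mm, lip spacing 67 mm, lateral offset under 1 mm. I descend onto the pad, stopping just above it.

```bash
python3 -m inch '[[0.15,0,0.5,0,0,0],[0,0,0.5,0,0,0],[0,0,0.3,0,0,0],[0,0,0.15,0,0,0],[0,0,0,0,0,0]]'
python3 st.py
python3 -m inch '[[0,0,0.075,0,0,0],[0,0,0.075,0,0,0],[0,0,0,0,0,0]]'
python3 st.py
```

```text
time: 3.65
ee_pos: [0.4445, -0.1474, 0.0447]
eef_rot: [0.854, 0.52, -0.0, 0.0]
ft_force: [0.1, -0.2, -0.2]
width: 0.0123
t 3.65 lane mm -98.2 -0.2 z 44.7 yaw 62.71 tilt z [ 1.e-04 -1.e-04 -1.e+00] F lane -0.13 -0.2 -0.22 w 12.3
time: 4.03
ee_pos: [0.4444, -0.1471, 0.0384]
eef_rot: [0.854, 0.521, -0.0, -0.0]
ft_force: [0.2, 0.8, 0.1]
width: 0.0121
t 4.03 lane mm -98.0 0.1 z 38.4 yaw 62.73 tilt z [-1.e-04 -0.e+00 -1.e+00] F lane 0.79 0.19 0.1 w 12.1
```

```bash
for i in 1 2 3; do python3 -m inch '[[0,0,0.05,0,0,0],[0,0,0.05,0,0,0],[0,0,0,0,0,0]]' >/dev/null; python3 st.py;done
```

```text
t 4.4 lane mm -97.9 -0.1 z 34.6 yaw 62.73 tilt z [ 2.e-04 -2.e-04 -1.e+00] F lane -0.31 1.32 4.46 w 12.0
t 4.78 lane mm -98.0 -0.2 z 30.7 yaw 62.73 tilt z [ 3.e-04 -3.e-04 -1.e+00] F lane -0.83 1.23 7.16 w 12.3
t 5.15 lane mm -97.9 -0.2 z 28.3 yaw 62.73 tilt z [-5.0e-04 -1.2e-03 -1.0e+00] F lane -2.96 12.25 31.4 w 12.1
```

```bash
python3 -m inch '[[0,0,-0.012,0,0,0],[0,0,0,0,0,0]]' >/dev/null; python3 st.py;  python3 -m inch '[[0,0,0,0,0,0]]' >/dev/null; python3 st.py
```

```text
t 5.4 lane mm -97.9 -0.2 z 28.3 yaw 62.73 tilt z [-1.e-04 -1.e-03 -1.e+00] F lane -2.13 8.86 23.89 w 12.1
t 5.53 lane mm -97.9 -0.2 z 28.4 yaw 62.73 tilt z [-2.e-04 -1.e-03 -1.e+00] F lane -1.57 8.35 23.21 w 12.0
```

```bash
python3 -m inch '[[0,-0.01,-0.006,0,0,0],[0,0,0,0,0,0]]' >/dev/null; python3 st.py;  python3 -m inch '[[0.05,0,0,0,0,0],[0.05,0,0,0,0,0]]' >/dev/null; python3 st.py
```

```text
t 5.78 lane mm -97.9 -0.2 z 28.4 yaw 62.72 tilt z [ 8.e-04 -1.e-03 -1.e+00] F lane -1.32 5.5 16.65 w 12.1
t 6.03 lane mm -96.7 -0.6 z 28.4 yaw 62.62 tilt z [-7.e-04 -4.e-03 -1.e+00] F lane -10.12 2.94 18.17 w 12.1
```

```bash
for i in 1 2; do python3 -m inch '[[0.06,0,0,0,0,0],[0.06,0,0,0,0,0],[0.06,0,0,0,0,0]]' >/dev/null; python3 st.py; done
```

```text
t 6.4 lane mm -89.1 -1.2 z 28.4 yaw 62.62 tilt z [ 8.0e-04 -3.8e-03 -1.0e+00] F lane -9.74 -0.43 13.77 w 12.1
t 6.78 lane mm -81.8 -1.2 z 28.4 yaw 62.62 tilt z [ 0.001  -0.0038 -1.    ] F lane -8.68 -0.42 13.06 w 12.2
```

```bash
python3 -m inch '[[0.03,0,0.006,0,0,0],[0.0,0,0,0,0,0]]' >/dev/null; python3 st.py; python3 - <<'E'
from bench import camera
import cv2
c=camera('wrist'); cv2.imwrite('pics/wrist_c.png',c['img'][:,:,::-1])
E
```

```text
t 7.03 lane mm -81.1 -1.3 z 28.4 yaw 62.6 tilt z [ 6.0e-04 -4.3e-03 -1.0e+00] F lane -11.7 1.63 18.47 w 12.0
```

View pics/wrist_c.png

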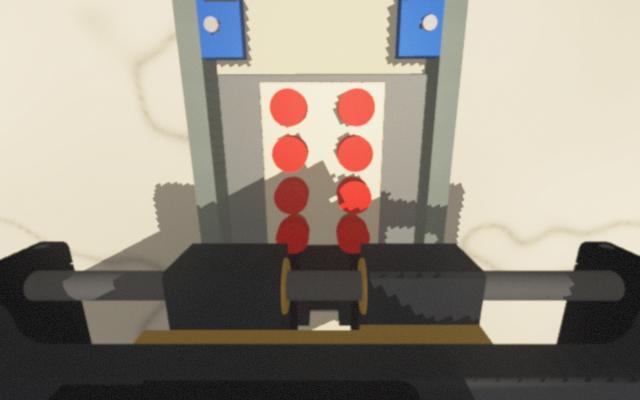

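The nose (row 74) is still just short of the lips (row ~60), square and flat. Quick check of how far the carrier has moved relative to the tool.

```bash
cat > w.py <<'E'
import sys
from h import *
from bench import camera, read_state
z=.0284
c=camera('wrist');T=c['tool_from_camera']
def pt(u,v,h):
    d=T[:3,:3]@np.array([(u-c['cx'])/c['fx'],(v-c['cy'])/c['fy'],1]); p=T[:3,3]; return ((p+d*((z-h)-p[2])/d[2])*1e3).round(1)
E
python3 - <<'E'
from w import *
for nm,u,v,h in (('block front L',260,82,.046),('block front R',385,82,.046),('nose L',218,74,.028),('nose R',424,74,.028),('lipL',243,58,.0385),('lipR',398,58,.0385)): print(nm,pt(u,v,h))
E
```

```text
block front L [ 87.6 -26.9 -17.6]
block front R [ 87.6  25.9 -17.6]
nose L [ 92.7 -49.9   0.4]
nose R [92.8 47.4  0.4]
lipL [ 98.1 -35.2 -10.1]
lipR [ 98.1  32.4 -10.1]
```

```bash
for i in 1 2 3; do python3 -m inch '[[0.06,0,0,0,0,0],[0.06,0,0,0,0,0],[0.06,0,0,0,0,0]]' >/dev/null; python3 st.py; done
```

```text
t 7.5 lane mm -73.8 -1.5 z 28.4 yaw 62.6 tilt z [ 0.0011 -0.0044 -1.    ] F lane -11.56 0.58 17.21 w 12.2
t 7.88 lane mm -66.6 -1.5 z 28.4 yaw 62.6 tilt z [ 0.0011 -0.0044 -1.    ] F lane -11.25 -0.27 17.59 w 12.2
t 8.25 lane mm -59.4 -1.6 z 28.4 yaw 62.59 tilt z [ 0.0011 -0.0044 -1.    ] F lane -11.42 -0.12 16.95 w 12.3
```

```bash
for i in 1 2 3 4; do python3 -m inch '[[0.06,0,0,0,0,0],[0.06,0,0,0,0,0],[0.06,0,0,0,0,0]]' >/dev/null; python3 st.py; done
```

```text
t 8.62 lane mm -52.2 -1.6 z 28.4 yaw 62.59 tilt z [ 0.001  -0.0044 -1.    ] F lane -12.37 0.19 17.62 w 11.8
t 9.0 lane mm -45.1 -1.6 z 28.4 yaw 62.59 tilt z [ 0.001  -0.0044 -1.    ] F lane -11.22 -0.03 18.18 w 12.1
t 9.38 lane mm -37.9 -1.7 z 28.4 yaw 62.59 tilt z [ 0.0011 -0.0045 -1.    ] F lane -12.72 -0.08 17.87 w 12.0
t 9.75 lane mm -30.7 -1.7 z 28.4 yaw 62.59 tilt z [ 0.001  -0.0045 -1.    ] F lane -11.8 0.1 18.75 w 12.1
```

```bash
python3 - <<'E'
from bench import camera
import cv2
c=camera('wrist'); cv2.imwrite('pics/wrist_d.png',c['img'][:,:,::-1])
E
```

```text
(no output)
```

View pics/wrist_d.png

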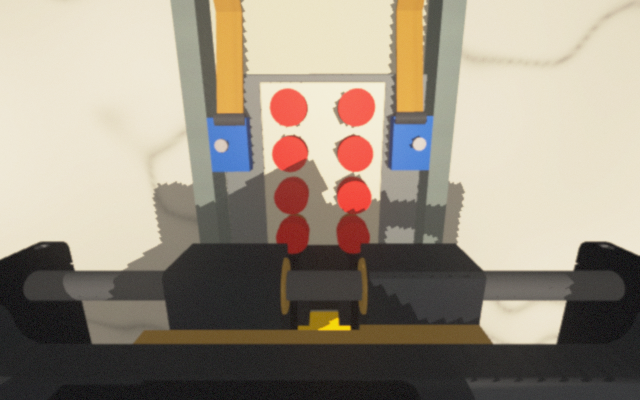

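The nose (row 74) is well past the lips (rows 118–170), there is no slip on the pad, and the yellow plate is showing behind. Continuing.

```bash
for i in 1 2 3 4 5; do python3 -m inch '[[0.06,0,0,0,0,0],[0.06,0,0,0,0,0],[0.06,0,0,0,0,0]]' >/dev/null; python3 st.py; done
```

```text
t 10.18 lane mm -23.5 -1.7 z 28.4 yaw 62.59 tilt z [ 9.0e-04 -4.5e-03 -1.0e+00] F lane -12.39 0.51 17.73 w 11.9
t 10.55 lane mm -18.2 -1.8 z 28.4 yaw 62.53 tilt z [-8.0e-04 -6.7e-03 -1.0e+00] F lane -22.83 0.33 24.65 w 12.2
t 10.93 lane mm -12.2 -2.1 z 28.4 yaw 62.45 tilt z [-0.0015 -0.0079 -1.    ] F lane -22.73 -0.17 24.31 w 12.3
t 11.3 lane mm -5.0 -2.2 z 28.4 yaw 62.46 tilt z [-0.0014 -0.008  -1.    ] F lane -22.68 0.64 24.9 w 11.9
t 11.68 lane mm 2.6 -2.2 z 28.4 yaw 62.47 tilt z [-0.0011 -0.0075 -1.    ] F lane -20.93 0.6 24.06 w 12.0
```

```bash
python3 -m inch '[[0.03,0,-0.01,0,0,0],[0.05,0,0,0,0,0]]' >/dev/null; python3 st.py; python3 - <<'E'
from bench import camera
import cv2
c=camera('wrist'); cv2.imwrite('pics/wrist_e.png',c['img'][:,:,::-1])
E
```

```text
t 11.93 lane mm 6.7 -1.8 z 28.4 yaw 62.51 tilt z [-7.0e-04 -6.2e-03 -1.0e+00] F lane -18.27 -0.69 18.41 w 12.2
```

View pics/wrist_e.png

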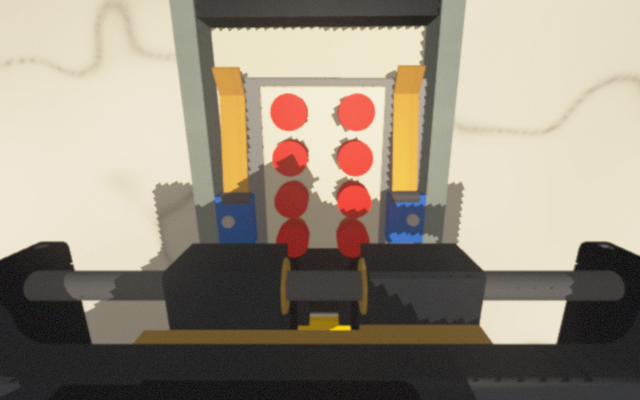

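The nose is at row 78 and the leaves now ride on the side edges. The end-stop face is at about row 27, so roughly 23 mm remain.

```bash
for i in 1 2 3; do python3 -m inch '[[0.05,0,0,0,0,0],[0.05,0,0,0,0,0],[0.05,0,0,0,0,0]]' >/dev/null; python3 st.py; done
```

```text
t 12.35 lane mm 12.6 -1.7 z 28.4 yaw 62.51 tilt z [-0.0011 -0.0064 -1.    ] F lane -17.81 -0.04 18.72 w 12.3
t 12.72 lane mm 18.5 -1.8 z 28.4 yaw 62.5 tilt z [-0.0012 -0.0065 -1.    ] F lane -18.28 0.56 20.02 w 12.3
t 13.1 lane mm 24.5 -1.8 z 28.4 yaw 62.5 tilt z [-0.0013 -0.0066 -1.    ] F lane -18.36 0.58 19.34 w 12.1
```

```bash
for i in 1 2 3; do python3 -m inch '[[0.04,0,0,0,0,0],[0.04,0,0,0,0,0]]' >/dev/null; python3 st.py; done;
```

```text
t 13.35 lane mm 27.6 -1.8 z 28.4 yaw 62.5 tilt z [-0.0013 -0.0067 -1.    ] F lane -18.26 -0.29 19.59 w 12.2
t 13.6 lane mm 30.2 -1.9 z 28.4 yaw 62.49 tilt z [-0.002  -0.0076 -1.    ] F lane -25.11 0.98 24.0 w 12.0
t 13.85 lane mm 30.3 -1.9 z 28.4 yaw 62.38 tilt z [-0.0053 -0.0112 -0.9999] F lane -36.34 5.01 35.09 w 12.3
```

The carrier stopped dead at tool lane x 30.3 (expected about 30 with the fingers on the block), with force rising sharply. I ease the push, then check before lifting.

```bash
python3 -m inch '[[-0.06,0,-0.008,0,0,0],[0,0,0,0,0,0]]' >/dev/null; python3 st.py; python3 - <<'E'
from bench import camera
import cv2
c=camera('wrist'); cv2.imwrite('pics/wrist_f.png',c['img'][:,:,::-1])
E
```

```text
t 14.1 lane mm 30.2 -1.8 z 28.4 yaw 62.45 tilt z [-0.0025 -0.0079 -1.    ] F lane -23.32 -0.6 19.23 w 12.2
```

View pics/wrist_f.png

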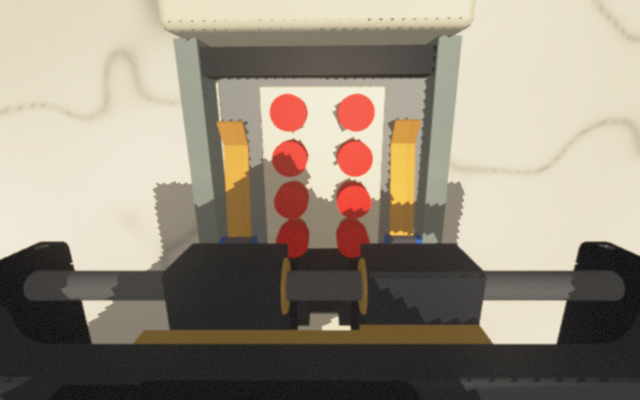

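The nose sits against the stop (row ~78), with the leaves on the edges and no gap visible. I relieve the stored push while still pressing, then lift.

```bash
python3 -m inch '[[-0.05,0,0,0,0,0],[0,0,0,0,0,0]]' >/dev/null; python3 st.py; python3 -m inch '[[-0.03,0,-0.01,0,0,0],[0,0,0,0,0,0]]' >/dev/null; python3 st.py
```

```text
t 14.4 lane mm 30.1 -1.8 z 28.4 yaw 62.52 tilt z [-5.0e-04 -5.7e-03 -1.0e+00] F lane -15.42 -2.28 12.1 w 12.2
t 14.65 lane mm 30.1 -1.8 z 28.5 yaw 62.56 tilt z [ 6.e-04 -4.e-03 -1.e+00] F lane -10.73 -5.69 5.79 w 12.0
```

```bash
python3 -m inch '[[-0.04,0,-0.01,0,0,0],[0,0,0,0,0,0]]' >/dev/null; python3 st.py;  python3 -m inch '[[-0.02,-0.0,-0.02,0,0,0],[0,0,-0.05,0,0,0],[0,0,-0.05,0,0,0]]' >/dev/null; python3 st.py
```

```text
t 14.9 lane mm 30.1 -0.6 z 28.5 yaw 62.64 tilt z [-0.     -0.0019 -1.    ] F lane -6.28 -3.48 3.27 w 11.9
t 15.28 lane mm 30.3 0.9 z 33.0 yaw 62.73 tilt z [-1.7e-03 -3.0e-04 -1.0e+00] F lane -4.32 0.41 -2.83 w 12.1
```

```bash
python3 -m inch '[[-0.08,0,0,0,0,0],[0,0,0,0,0,0]]' >/dev/null; python3 st.py;  python3 -m inch '[[0,0,-0.3,0,0,0],[0,0,-0.5,0,0,0],[0,0,-1,0,0,0],[0,0,-1,0,0,0],[0,0,-1,0,0,0]]' >/dev/null;  python3 -m inch '[[-1,0,-0.5,0,0,0],[-1,0,-0.5,0,0,0],[-1,0,0,0,0,0],[-1,0,0,0,0,0],[-1,0,0,0,0,0]]' >/dev/null;python3 st.py
python3 - <<'E'
from h import *
from bench import camera
for n,(x0,x1,y0,y1) in {'top':(260,420,185,310),'scene':(220,355,165,255)}.items():
    c=camera(n); im=c['img']; cv2.imwrite(f'pics/{n}_g.png',cv2.resize(im[y0:y1,x0:x1,::-1],None,fx=4.8,fy=4.8,interpolation=cv2.INTER_CUBIC))
    if n=='scene':cv2.imwrite('pics/scene_full_g.png',im[:,:,::-1])
c=camera('wrist'); cv2.imwrite('pics/wrist_g.png',c['img'][:,:,::-1])
E
```

```text
t 15.53 lane mm 28.3 0.1 z 33.7 yaw 62.75 tilt z [ 1.2e-03  5.0e-04 -1.0e+00] F lane 0.55 0.07 -0.2 w 12.3
t 16.77 lane mm -173.0 0.5 z 226.5 yaw 62.78 tilt z [ 1.6e-03 -8.0e-04 -1.0e+00] F lane -0.26 -1.24 0.02 w 12.2
```

View pics/top_g.png

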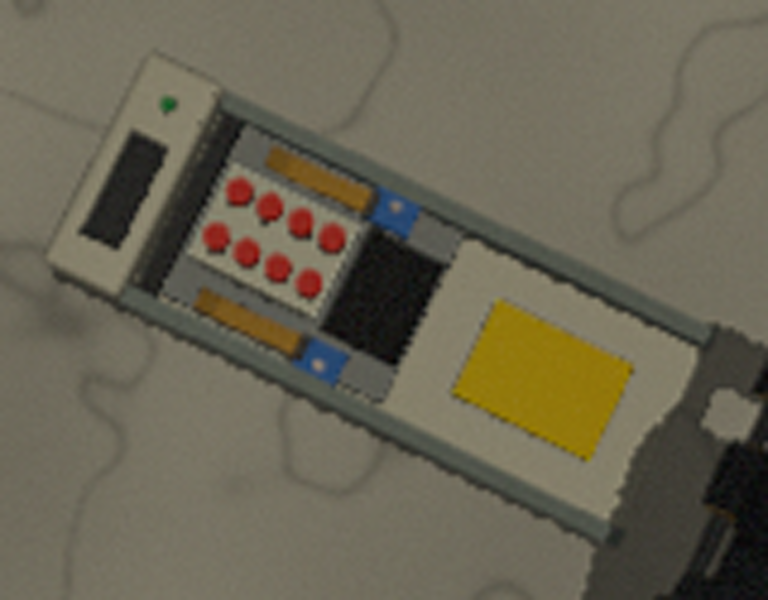

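View pics/scene_g.png

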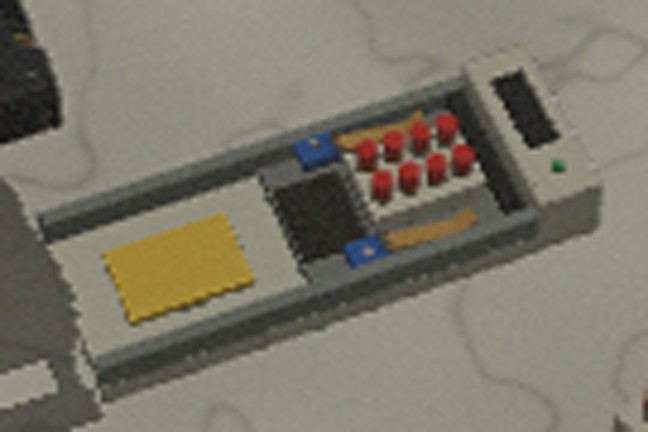

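View pics/wrist_g.png

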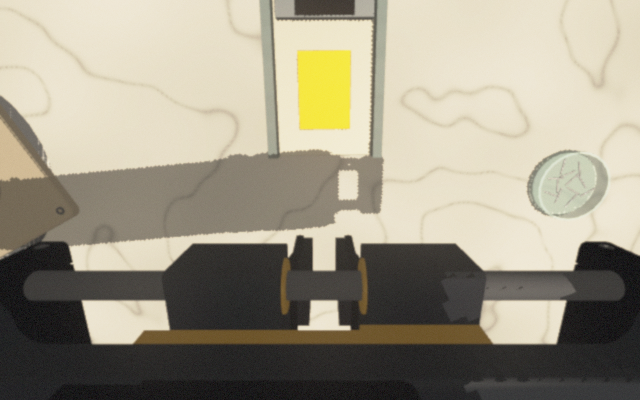

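View pics/scene_full_g.png

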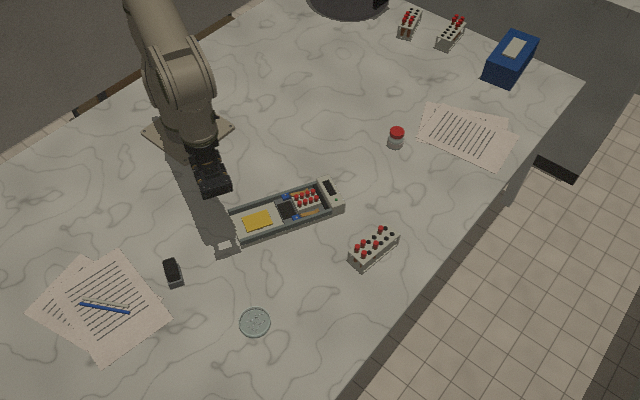

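Both views show the carrier at the end stop, under the lips and leaves, with the bystanders unmoved. A numeric check of its position:

```bash
python3 - <<'E'
from h import *
from bench import camera
for n in ('top','scene'):
    c=camera(n); old=cv2.imread(f'pics/{n}0.png')[:,:,::-1]
    x0,x1,y0,y1={'top':(260,420,185,310),'scene':(220,355,165,255)}[n]
    def reds(im,z):
        h=cv2.cvtColor(np.ascontiguousarray(im),cv2.COLOR_RGB2HSV); m=((h[...,0]<6)|(h[...,0]>172))&(h[...,1]>130)
        roi=np.zeros(m.shape,bool); roi[y0:y1,x0:x1]=1
        return np.array([ray(c,*ce,z)[:2] for ce,a,_ in blobs(m&roi,12)])
    a,b=reds(old,.072),reds(c['img'],.064); d=(b.mean(0)-a.mean(0))*1e3
    t=np.radians(62.8); print(n,len(a),len(b),'travel',(d@[np.cos(t),np.sin(t)]).round(1),'lat',(d@[-np.sin(t),np.cos(t)]).round(1))
E
```

```text
top 8 8 travel 125.6 lat -2.0
scene 8 8 travel 126.1 lat -2.0
```

Travel was 125.6 and 126.1 mm against 125.5 mm expected, so the carrier is home. Handing in.

```bash
python3 -c "
from bench import close_job; print(close_job())"
```

```text
the job is handed in; nothing more can be done
None
```

The vial carrier is fully home against the end stop, under the blue lips and both brass leaf springs. I pressed it flat on its pad, slid it in, released it and handed in the job with the arm clear, after about 17 s of the 42 s allowed.

**Last checks:**
- **Travel:** the vials moved 125.6 mm in the top view and 126.1 mm in the scene view, against about 125.5 mm needed.
- **End stop:** the carrier stopped dead where expected, with force rising sharply. The last pictures show its nose at the stop and the leaves on its edges.
- **Height:** the fingertips stayed at 28.4 mm all the way, so the carrier stayed flat.
- **Bystanders:** the stamp, dish, jar and rack look unmoved in the scene view. I checked this by eye only and did not measure it.

**Outside the ideal:**
- **Press force:** it went above the suggested 12 to 20 N at times. It was 31 N at first touch, about 25 N for part of the spring entry, and 35 N at the stop.
- **Push force:** it was up to 23 N while sliding (the task gives 4 to 14 N) and 36 N at the stop.
- **Sideways shift:** the carrier moved about 2 mm sideways, which is within the lane's clearance.

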